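# Close the bayonet filter cell and hold it shut

### The arm

A 6-joint arm with a two-finger parallel gripper is mounted at the origin on a cart in front of the work surface, level with it; the furniture and walls round the work are solid. World frame = base frame: x ahead of the robot, y to its left, z up, the work surface at z = 0. Lengths are in m, angles in rad, forces in N, time in s.
With the tool pointing down it reaches from about 0.275 to 0.85 m from the base axis. Payload 5.2 kg.
Tool frame: the origin (TCP) lies midway between the tips of the shut fingers; the grasp point (between the pads) lies 19 mm behind it; z points along the fingers, y is the direction in which the jaws open and shut (so a half turn about z gives the same grasp; the last joint's range is limited). The gripper opens to 85 mm and grips with 20 to 120 N. Pads are 22 mm wide; open, the fingers measure 114 mm over their backs; the gripper's body (76 mm by 85 mm) begins 54 mm behind the grasp point. The pads swing forward as they close: fully open they stand 13 mm farther back than shut.
Start: joints at [0.927, 0.259, 1.535, -0, 1.348, -0.203], TCP at [0.235, 0.497, 0.231] pointing down, gripper open.
Joint ranges: [-3.14, 3.14], [-0.91, 2.08], [0.19, 2.58], [-1.22, 4.36], [0.22, 2.71], [-3.12, 3.12]. Speed limits (rad/s): [2.57, 2.57, 3.14, 3.14, 3.14, 3.14].

### API

Orientations are given as a 3x3 rotation matrix whose columns are the frame's x, y, z axes.
In Python, from bench import read_state, snapshot, get_calibration, finish_job gives the robot as it stands.
- The arm moves only by the tool jog_arm, never from a script. Its arguments are lists of equal length, an entry for each row: "claw": the opening, from 0 (shut) to 1 (fully open); "offset": the shift along the tool's x, y, z in m, a list of three; "rotation": the turn, a rotation vector about the tool's x, y, z in degrees, a list of three. In form: {"claw": [claw, ...], "offset": [[tx, ty, tz], ...], "rotation": [[wx, wy, wz], ...]}. A call has 1 to 8 rows; each row is the pose to reach, as a shift and turn from the pose measured when the call began, along the tool's axes at that moment; what a row does not reach only later rows make up. A row lasts 1/8 s, in which the tool goes at most 62.5 mm and 10.7 degrees, less where a joint would pass 70% of its speed; a pose out of reach is approached as far as the arm can. A call with a gripper value outside its range is refused whole. The fingers move at their own pace and stop on an object; "newtons" is the grip in N (left out, the last holds). Time passes only in rows, so rows that repeat a pose let the fingers close. It gives the time, the measured TCP pose, the force and the opening at its end, in the units of the state.
- read_state(): the state, without advancing time (a new reading comes with each control period).
- snapshot(name): name is "side" or "top" or "wrist"; returns the picture (400x640x3 uint8, red, green, blue); there is no depth.
- get_calibration(name): a dict with "intrinsics" (3x3 intrinsics, pixels), "world_to_cam" (4x4, takes a point from world to camera coordinates); the wrist camera has in their place "mount" (4x4, takes a point from camera to tool coordinates, whose origin is the TCP and whose axes are the flange's). Camera axes: x right, y up, looking along -z (the intrinsics and any distortion apply to the point x, -y, -z); pixel columns grow to the right and rows downward; lengths in m; the calibration is good to about 2 mm. A picture is of the moment at which its call begins: read the wrist's pose just before it. get_calibration takes no time and is no camera call.
- finish_job(): hands the job in, once; it reports no verdict.
The state is a dict: "clock": time; "joint_positions": joint angles; "qd": joint speeds; "joint_efforts": joint torques, N m; "tcp_pos": TCP position; "orientation": TCP orientation; "contact_force": force on the tool from outside, world axes, zero at the start; "moment": the same for the moment, N m; "grip_width": finger opening in m.
Only numpy, scipy, OpenCV 4.12 (cv2) and the standard library are available. Lean on these libraries where they do the work, as an engineer would, in place of code of your own. Each camera call takes 0.05 s, during which the arm holds its last target. There are 200 camera calls.

### The job

Take the loose knurled metal collar from the worktop and set it over the spigot of the filter cell, closed top up. Turn it until its hidden keyways drop over the pins of the spigot, then push it fully home against the sprung seat, flush on the flange, and finish still gripping it and pressing it home: do not let go. Leave the other things on the worktop where they stand.

Things in the scene. Friction and masses are not known exactly. Their poses are not given: they have to be found in the camera images.
- cell: filter cell, fixed, left or right: grey foot disc 100 mm across, 12 mm high; above it a flange 54 mm across and an upright steel spigot 30 mm across, 28 mm tall, its top 6 mm tapering to 24 mm. A 9 mm thick outlet stub points to its -x between foot and flange, inside the foot's outline. Origin: centre of the foot's underside, z up along the spigot's axis.
- cell_flange (a point): centre of the flange's upper face, on the spigot's axis, 28 mm above the worktop: the collar's lower rim lies on this face when home.
- cell_pins (a point): point on the spigot's axis 13 mm above the flange, level with the centres of two steel pins 5 mm thick that stand out 3.7 mm on opposite sides of the spigot, along the cell's +y and -y. The pins' tops lie 15.5 mm above the flange.
- collar: loose knurled aluminium collar, 50 mm across, 40 mm high, about 0.12 kg, standing on the worktop open end down; closed top with a nozzle 11 mm high in its middle. Bore 32.4 mm across, 34 mm deep, with four equal full-depth keyways 6.8 mm wide, 90 degrees apart, unseen from outside, their direction not given: find them by feel. Origin: centre of the lower rim, z up.
- collar_top (a point): centre of the collar's closed top, 40 mm above its lower rim. Until a keyway meets each pin, the collar rests on the pins, its rim 15.5 mm above the flange. Keyways over pins (0.05 rad of play either side), it drops 9.5 mm freely to the sprung seat; the last 6 mm must be pushed. A quarter turn either way always passes a place where it drops.
- cell_seat (a joint): sprung seat in the top of the spigot, in m: 0 is up (free), grows as it is pressed down, limit 0.008; 0.006 when the collar is home. The spring takes about 4 N at the start and 10 N at 0.006, so it lifts a collar that is let go.
- seat_top (a point): centre of the top of the sprung seat, a black disc 18 mm across, 40 mm above the flange when free.
- dose_cup: bystander, loose: small pale paper-like dose cup, 38 mm across, 29 mm high; origin under its centre.
- vial_cap: bystander, loose: white vial cap, 37 mm across, 11 mm high; origin under its centre.
- vial: bystander, loose: amber tablet vial, 36 mm across, 84 mm high; origin under its centre.
Mind the look-alikes: they are no part of the job. Leave any black or yellow look-alike of the collar alone.

How it is judged:
By the outcome, as a careful person would: the job done as asked, in the order asked, and still so for the second after the job is handed in, while the arm keeps its last pose, push and grip.
It also fails if it takes over 51 s, if anything falls off the work surface, if the arm or the gripper's body presses on something with over 40 N, if the wrist force passes 120 N, or if a joint passes its speed limit or range.

## Working session

There is one attempt and no reset: what is moved stays moved. The work goes in short steps, Python scripts to look and compute and a tool call to move; the robot and the scene stay as the last step left them, time stands still between calls to the robot, and variables do not carry over. Pictures are saved under pics/ and viewed, about 8 in all and at most 12, crops included, and the job is handed in when it is done.

Besides the shell and the picture viewer there is one more tool, called after ">>>" as a command line: name --argument value ..., lists and objects as JSON in quotes. jog_arm: Moves the arm, as the interface text tells. Its arguments: {"type":"object","properties":{"claw":{"type":"array","items":{"type":"number"}},"offset":{"type":"array","items":{"type":"array","items":{"type":"number"}}},"rotation":{"type":"array","items":{"type":"array","items":{"type":"number"}}},"newtons":{"type":"number"}},"required":["claw","offset","rotation"]}

```bash
mkdir -p pics; cat > h.py <<'E'
import numpy as np,cv2
from bench import *
def save(n,f): cv2.imwrite('pics/'+f,snapshot(n)[:,:,::-1])
def ray(n,u,v,z,st=None):
    c=get_calibration(n);K=np.array(c['intrinsics'])
    d=np.linalg.inv(K)@[u,v,1];d=np.array([d[0],-d[1],-d[2]])
    if 'world_to_cam' in c: M=np.linalg.inv(np.array(c['world_to_cam']))
    else:
        T=np.eye(4);T[:3,:3]=st['orientation'];T[:3,3]=st['tcp_pos'];M=T@np.array(c['mount'])
    o=M[:3,3];w=M[:3,:3]@d
    return o+w*(z-o[2])/w[2]
E
python3 - <<'E'
from h import *
for n in ['top','side','wrist']:
    c=get_calibration(n); print(n,{k:np.round(v,4).tolist() for k,v in c.items()})
s=read_state();print(s)
save('top','top0.png');save('side','side0.png')
E
```

```text
top {'intrinsics': [[482.1129, 0.0, 322.4296], [0.0, 482.1129, 195.5873], [0.0, 0.0, 1.0]], 'world_to_cam': [[-0.0031, -1.0, -0.0065, 0.0084], [0.9956, -0.0037, 0.094, -0.5026], [-0.0941, -0.0062, 0.9955, -1.345], [0.0, 0.0, 0.0, 1.0]]}
side {'intrinsics': [[405.83, 0.0, 322.0471], [0.0, 405.83, 199.9792], [0.0, 0.0, 1.0]], 'world_to_cam': [[0.9561, -0.2921, -0.0217, -0.4743], [0.1878, 0.5546, 0.8107, -0.1744], [-0.2247, -0.7792, 0.5851, -0.8521], [0.0, 0.0, 0.0, 1.0]]}
wrist {'intrinsics': [[311.5207, 0.0, 318.2589], [0.0, 311.5207, 199.3009], [0.0, 0.0, 1.0]], 'mount': [[0.0005, 0.9481, 0.3179, 0.0814], [1.0, -0.0005, 0.0, 0.0004], [0.0002, 0.3179, -0.9481, -0.1428], [0.0, 0.0, 0.0, 1.0]]}
{'clock': 0.0, 'joint_positions': array([ 9.27198525e-01,  2.59349073e-01,  1.53608921e+00, -1.25432996e-05,
        1.34798725e+00, -2.02765560e-01]), 'qd': array([-0.001481  ,  0.00126352, -0.00079508, -0.00079242,  0.00251952,
        0.00068088]), 'joint_efforts': array([ 2.99695799e-03, -4.46020675e+01, -2.90579957e+01,  2.94465201e-05,
        1.13245397e-02, -2.68392135e-06]), 'tcp_pos': array([0.23432388, 0.49700456, 0.23046896]), 'orientation': array([[-9.04397858e-01,  4.26688792e-01, -1.09008128e-03],
       [ 4.26690035e-01,  9.04396728e-01, -1.47353506e-03],
       [ 3.57125049e-04, -1.79778877e-03, -9.99998320e-01]]), 'contact_force': array([ 0.0441072 , -0.72022337,  0.74282755]), 'moment': array([-0.03929829,  0.0054868 ,  0.05737648]), 'grip_width': 0.08545912981035673}
```

View pics/top0.png

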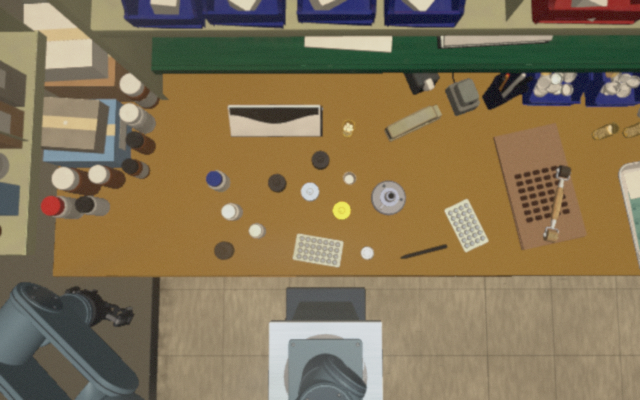

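View pics/side0.png

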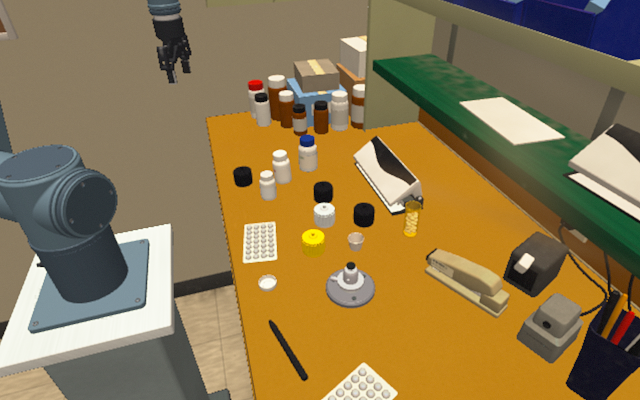

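The top view shows the silver collar at about (310,191), the cell at (388,198), the yellow look-alike at (342,210) and black ones at (320,160), (277,183) and (224,250). I'll enlarge both views.

```bash
python3 - <<'E'
import cv2,numpy as np
a=cv2.imread('pics/top0.png')[145:235,260:420];b=cv2.imread('pics/side0.png')[185:315,270:430]
a=cv2.resize(a,None,fx=4.5,fy=4.5,interpolation=cv2.INTER_CUBIC);
cv2.imwrite('pics/c0.png',a)
E
python3 - <<'E'
import sys;sys.path.insert(0,'.')
from h import *
print('collar top',ray('top',310,191,.04),'cell foot',ray('top',388.5,198,.012),'yellow',ray('top',342,210,.04),'blacks',ray('top',320,160,.04),ray('top',277,183,.04))
print('side collar top',ray('side',324,208,.04), 'seat',ray('side',350.5,267,.068),'foot',ray('side',350.5,288,.012))
E
```

```text
collar top [0.51411072 0.04150181 0.04      ] cell foot [ 0.49605909 -0.18209114  0.012     ] yellow [ 0.46035804 -0.04796278  0.04      ] blacks [0.60204206 0.01319037 0.04      ] [0.53709051 0.13435516 0.04      ]
side collar top [0.51598666 0.04621756 0.04      ] seat [ 0.49797326 -0.1857797   0.068     ] foot [ 0.49806982 -0.18863361  0.012     ]
```

View pics/c0.png

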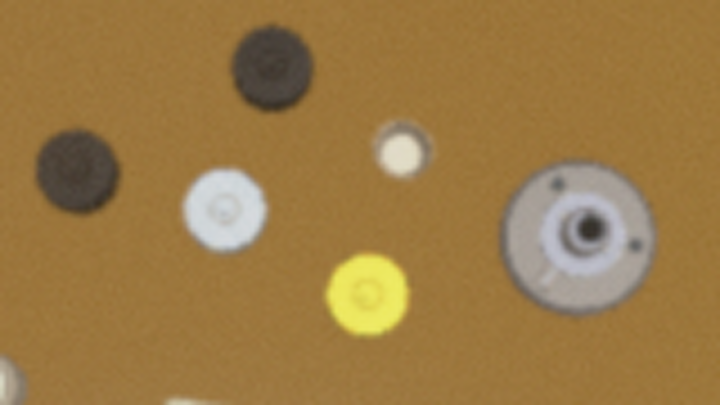

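>>> jog_arm --claw '[1,1,1,1,1,1,1,1]' --offset '[[-0.05,-0.033,0],[-0.1,-0.065,0],[-0.15,-0.098,0],[-0.2,-0.13,0],[-0.25,-0.163,0],[-0.3,-0.195,0],[-0.35,-0.228,0],[-0.4,-0.26,0]]' --rotation '[[0,0,5],[0,0,10],[0,0,15],[0,0,20],[0,0,25],[0,0,30],[0,0,35],[0,0,40]]'

```text
clock: 1.1
tcp_pos: [0.4857, 0.0894, 0.2306]
orientation: [[-0.416, 0.909, -0.001], [0.909, 0.416, -0.001], [-0.0, -0.002, -1.0]]
contact_force: [0.9, 0.2, -0.2]
grip_width: 0.0854
```

```bash
python3 - <<'E'
from h import *
s=read_state();print(s['clock'],s['tcp_pos'],s['joint_positions'],'\n',s['orientation'])
save('wrist','w0.png')
E
```

```text
1.1 [0.4856897  0.08942884 0.23063302] [-4.33392303e-02  1.58609503e-01  1.66435433e+00 -1.20165855e-03
  1.31991989e+00 -4.71822605e-01] 
 [[-4.15764076e-01  9.09471515e-01 -1.34011159e-03]
 [ 9.09472391e-01  4.15762846e-01 -1.10701887e-03]
 [-4.49633520e-04 -1.67905318e-03 -9.99998489e-01]]
```

View pics/w0.png

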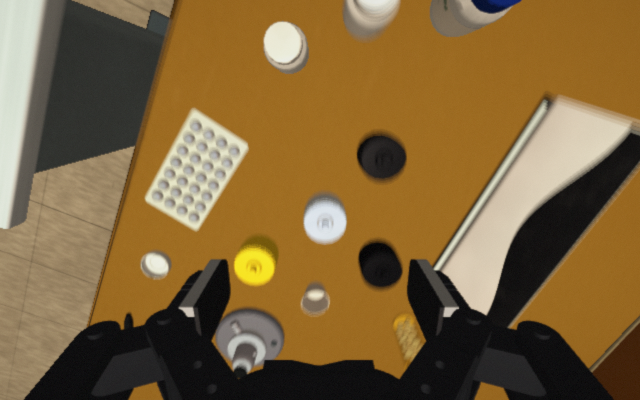

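Wrist view shows the silver collar at top centre about (325,219). The yellow one sits at (256,262), the cell is at the lower left.

```bash
python3 - <<'E'
from h import *
s=read_state()
im=cv2.imread('pics/w0.png')[180:260,285:365];cv2.imwrite('pics/w0c.png',cv2.resize(im,None,fx=7,fy=7,interpolation=cv2.INTER_CUBIC))
R=s['orientation']
for u,v,z in [(325,219,.04),(325,222,.051)]:
    p=ray('wrist',u,v,z,s);print(p,R.T@(p-s['tcp_pos']))
E
```

```text
[0.51997766 0.03602684 0.04      ] [-0.0541358   0.00829454  0.19090011]
[0.51939351 0.03678388 0.051     ] [-0.05327488  0.00806258  0.17989469]
```

View pics/w0c.png

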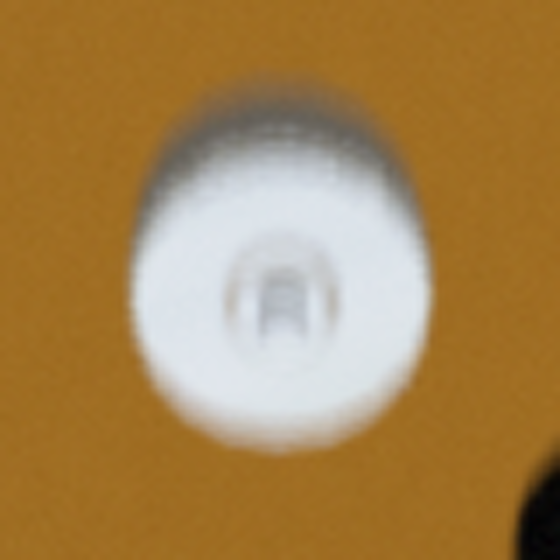

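>>> jog_arm --claw '[1,1,1,1,1]' --offset '[[-0.03,0.004,0.03],[-0.057,0.008,0.06],[-0.057,0.008,0.11],[-0.057,0.008,0.14],[-0.057,0.008,0.14]]' --rotation '[[0,0,0],[0,0,0],[0,0,0],[0,0,0],[0,0,0]]'

```text
clock: 1.78
tcp_pos: [0.5184, 0.034, 0.0884]
orientation: [[-0.409, 0.912, -0.005], [0.912, 0.409, -0.005], [-0.003, -0.006, -1.0]]
contact_force: [0.2, 0.1, 0.5]
grip_width: 0.0856
```

```bash
python3 - <<'E'
from h import *
s=read_state();print(s['clock'],s['tcp_pos'],s['joint_positions'])
save('wrist','w1.png')
import json;json.dump({k:np.array(s[k]).tolist() for k in ('tcp_pos','orientation')},open('s1.json','w'))
E
```

```text
1.775 [0.51837768 0.0340004  0.08840016] [-0.14546313  0.3508185   1.79134995 -0.00676136  1.00331757 -0.56353258]
```

View pics/w1.png

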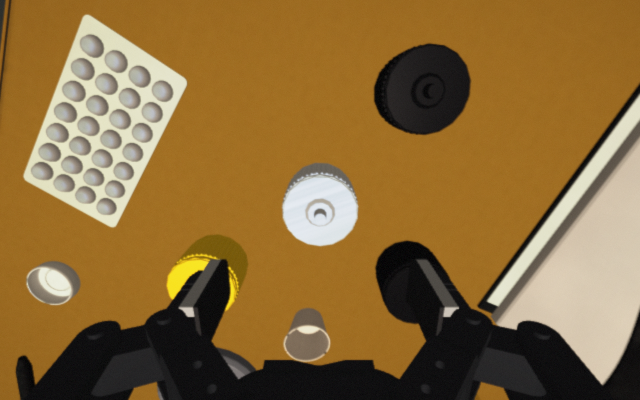

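```bash
python3 - <<'E'
from h import *
import json
o=json.load(open('s1.json'));o={k:np.array(v) for k,v in o.items()}
s=read_state();print(s['tcp_pos'],s['qd'])
for u,v,z in [(320,209,.04),(320,212,.051)]:
    p=ray('wrist',u,v,z,o);print(p,s['orientation'].T@(p-s['tcp_pos']))
c=get_calibration('wrist');T=np.eye(4);T[:3,:3]=o['orientation'];T[:3,3]=o['tcp_pos'];M=np.linalg.inv(T@np.array(c['mount']))
for z in (.04,0):
  q=M@[.517,.041,z,1];print(c['intrinsics']@np.array([q[0],-q[1],-q[2]])/-q[2])
E
```

```text
[0.51998937 0.03383328 0.09025689] [ 0.00240368 -0.03488328 -0.04142393 -0.0006869   0.00382993 -0.00073759]
[0.515151   0.04440942 0.04      ] [1.18706020e-02 7.20627206e-05 5.02006336e-02]
[0.51428613 0.04635403 0.051     ] [1.39461417e-02 4.50268179e-05 3.91905973e-02]
[320.42971278 214.51013889   1.        ]
[320.41707397 195.6937945    1.        ]
```

>>> jog_arm --claw '[1,1,1,1]' --offset '[[0.011,0,0.0],[0.011,0,0.02],[0.011,0,0.02],[0.011,0,0.02]]' --rotation '[[0,0,0],[0,0,0],[0,0,0],[0,0,0]]'

```text
clock: 2.33
tcp_pos: [0.5161, 0.0441, 0.0715]
orientation: [[-0.41, 0.912, 0.001], [0.912, 0.41, -0.006], [-0.006, -0.001, -1.0]]
contact_force: [0.5, -0.2, 0.1]
grip_width: 0.0854
```

```bash
cat >> h.py <<'E'
def go(x,y,z,ydir=None):
    s=read_state();R=s['orientation']
    a=np.degrees(np.arctan2(R[1,1],R[0,1])) if ydir is None else ydir
    a=np.radians(a);Y=np.array([np.cos(a),np.sin(a),0]);Z=np.array([0,0,-1.]);Rd=np.c_[np.cross(Y,Z),Y,Z]
    from scipy.spatial.transform import Rotation as Q
    print('t',s['clock'],'tcp',np.round(s['tcp_pos'],4),'yaw',round(np.degrees(a),1),'q',np.round(s['joint_positions'],2),'F',np.round(s['contact_force'],1),'M',np.round(s['moment'],2),'w',s['grip_width'])
    print('off',np.round(R.T@(np.array([x,y,z])-s['tcp_pos']),4),'rot',np.round(Q.from_matrix(R.T@Rd).as_rotvec(degrees=True),2))
E
python3 -c "
from h import *
go(.515,.044,.006)"
```

```text
t 2.325 tcp [0.5161 0.0441 0.0715] yaw 24.2 q [-0.13  0.37  1.82 -0.01  0.96 -0.54] F [ 0.5 -0.2  0.1] M [-0.07 -0.02 -0.03] w 0.08539022261322408
off [ 0.0007 -0.001   0.0655] rot [-0.08  0.33  0.  ]
```

>>> jog_arm --claw '[1,1,1,1,1,0,0,0]' --offset '[[0.001,-0.001,0.02],[0.001,-0.001,0.04],[0.001,-0.001,0.058],[0.001,-0.001,0.066],[0.001,-0.001,0.066],[0.001,-0.001,0.066],[0.001,-0.001,0.066],[0.001,-0.001,0.066]]' --rotation '[[0,0.3,0],[0,0.3,0],[0,0.3,0],[0,0.3,0],[0,0.3,0],[0,0.3,0],[0,0.3,0],[0,0.3,0]]' --newtons 60

```text
clock: 3.32
tcp_pos: [0.5155, 0.0442, 0.0066]
orientation: [[-0.41, 0.912, 0.001], [0.912, 0.41, -0.001], [-0.001, -0.0, -1.0]]
contact_force: [-1.1, 0.2, 5.6]
grip_width: 0.0479
```

>>> jog_arm --claw '[0,0,0]' --offset '[[0,0,0],[0,0,0],[0,0,0]]' --rotation '[[0,0,0],[0,0,0],[0,0,0]]'

```text
clock: 3.7
tcp_pos: [0.5155, 0.0442, 0.0066]
orientation: [[-0.41, 0.912, 0.0], [0.912, 0.41, -0.001], [-0.001, -0.0, -1.0]]
contact_force: [0.4, -0.0, -0.1]
grip_width: 0.0482
```

```bash
python3 -c "
from h import *
go(.515,.044,.12)
save('wrist','w2.png')"
```

```text
t 3.7 tcp [0.5155 0.0442 0.0066] yaw 24.2 q [-0.13  0.47  1.87 -0.    0.8  -0.55] F [ 0.4 -0.  -0.1] M [0.05 0.04 0.06] w 0.048217254296383405
off [-1.000e-04 -5.000e-04 -1.134e-01] rot [-0.01  0.08  0.  ]
```

View pics/w2.png

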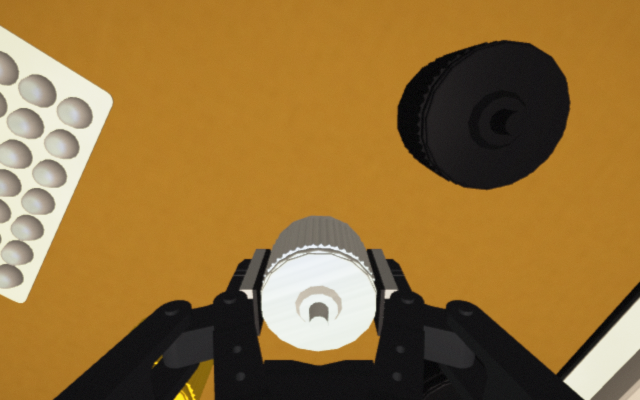

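Collar is gripped and centred between the pads, with its top centre at about (318,298) in the picture. I'll lift and carry it past the cell so the wrist camera can see the cell.

>>> jog_arm --claw '[0,0,0,0,0,0,0,0]' --offset '[[0,0,-0.04],[0,0,-0.08],[0,0,-0.12],[-0.05,-0.02,-0.13],[-0.1,-0.04,-0.13],[-0.15,-0.06,-0.13],[-0.2,-0.08,-0.13],[-0.25,-0.1,-0.13]]' --rotation '[[0,0,0],[0,0,0],[0,0,0],[0,0,0],[0,0,0],[0,0,0],[0,0,0],[0,0,0]]'

```text
clock: 4.75
tcp_pos: [0.5264, -0.2263, 0.1367]
orientation: [[-0.41, 0.912, 0.0], [0.912, 0.41, -0.001], [-0.001, -0.0, -1.0]]
contact_force: [0.4, 0.5, -1.8]
grip_width: 0.048
```

>>> jog_arm --claw '[0,0,0,0]' --offset '[[-0.03,-0.01,0],[-0.03,-0.01,0],[-0.03,-0.01,0],[-0.03,-0.01,0]]' --rotation '[[0,0,0],[0,0,0],[0,0,0],[0,0,0]]'

```text
clock: 5.25
tcp_pos: [0.5294, -0.2564, 0.1366]
orientation: [[-0.411, 0.912, -0.0], [0.912, 0.411, -0.0], [-0.0, -0.0, -1.0]]
contact_force: [-0.2, 0.3, -1.9]
grip_width: 0.0478
```

```bash
python3 - <<'E'
from h import *
go(.497,-.184,.12)
s=read_state()
import json;json.dump({k:np.array(s[k]).tolist() for k in ('tcp_pos','orientation')},open('s3.json','w'))
save('wrist','w3.png')
im=cv2.imread('pics/w3.png');cv2.imwrite('pics/w3.png',cv2.resize(im,(800,500),interpolation=cv2.INTER_CUBIC))
c=get_calibration('wrist')
M=np.linalg.inv(np.array(c['mount']))
for x in (-.003,0,.003):
  q=M@[x,0,-.0334,1];print(x,c['intrinsics']@np.array([q[0],-q[1],-q[2]])/-q[2])
E
```

```text
t 5.25 tcp [ 0.5294 -0.2564  0.1366] yaw 24.3 q [-0.64  0.4   1.57 -0.    1.17 -1.06] F [-0.2  0.3 -1.9] M [ 0.01 -0.01  0.05] w 0.047780975264706635
off [0.0793 0.0002 0.0166] rot [-0.03  0.    0.  ]
-0.003 [317.08423395 307.93447336   1.        ]
0 [317.07894714 301.90187944   1.        ]
0.003 [317.07358201 295.77990739   1.        ]
```

View pics/w3.png

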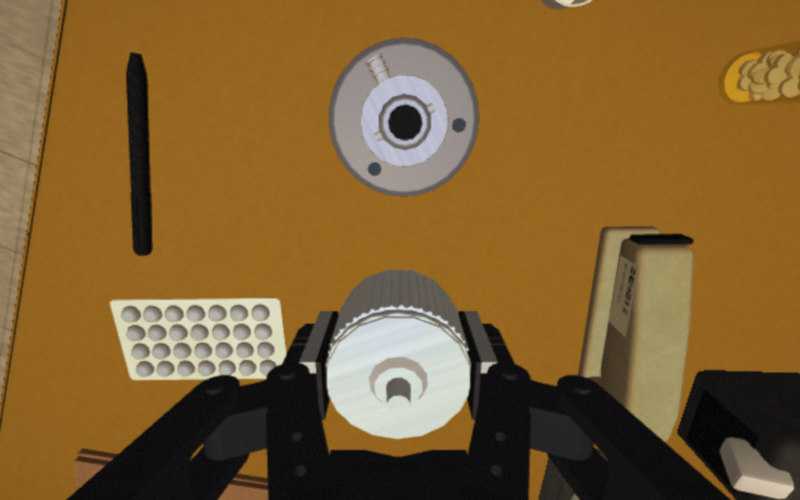

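```bash
python3 - <<'E'
from h import *
import json
o={k:np.array(v) for k,v in json.load(open('s3.json')).items()}
for u,v,z in [(405,122,.068),(404.5,120,.028),(404,117,.012)]: print(ray('wrist',u/1.25,v/1.25,z,o))
c=get_calibration('wrist');K=np.array(c['intrinsics']);M=np.linalg.inv(np.array(c['mount']))
def pr(p):
    q=M@np.r_[p,1];return (K@[q[0],-q[1],-q[2]]/-q[2])[:2]
t=np.linspace(0,6.3,100)
for x in(-.002,0,.002,.004):
  P=np.array([pr([x+.025*np.cos(a),.025*np.sin(a),-.0334]) for a in t])*1.25
  print(x,P.min(0),P.max(0), 'nozzle',pr([x,0,-.0444])*1.25)
T=np.eye(4);T[:3,:3]=o['orientation'];T[:3,3]=o['tcp_pos'];M=np.linalg.inv(T@np.array(c['mount']))
for r,z in((.05,.012),(.027,.028),(.009,.068)):
  P=np.array([pr([.497+r*np.cos(a),-.184+r*np.sin(a),z]) for a in t])*1.25;print(z,P.min(0),P.max(0))
E
python3 - <<'E'
import cv2
im=cv2.imread('pics/w3.png');a=im[30:205,320:490];b=im[265:445,310:485]
a=cv2.resize(a,(400,412),interpolation=cv2.INTER_CUBIC);b=cv2.resize(b,(400,412),interpolation=cv2.INTER_CUBIC)
cv2.imwrite('pics/w3c.png',cv2.hconcat([a,b]))
E
```

```text
[ 0.50027268 -0.18173634  0.068     ]
[ 0.50026048 -0.18081499  0.028     ]
[ 0.49944557 -0.17921065  0.012     ]
-0.002 [321.51984273 315.66048693] [471.16540182 441.48478319] nozzle [396.22457483 405.36643578]
0 [321.1471842  309.94347111] [471.52869778 437.0091199 ] nozzle [396.21908709 400.00871814]
0.002 [320.77084012 304.16642958] [471.89558279 432.4919157 ] nozzle [396.21354052 394.59357084]
0.004 [320.39075554 298.328412  ] [472.26611029 427.93258957] nozzle [396.20793418 389.1200655 ]
0.012 [320.82190209  36.55964292] [474.25512947 198.20692192]
0.028 [353.52932204  74.73626982] [441.51263529 167.30316961]
0.068 [379.99291357 104.89440113] [414.83826402 141.50515032]
```

View pics/w3c.png

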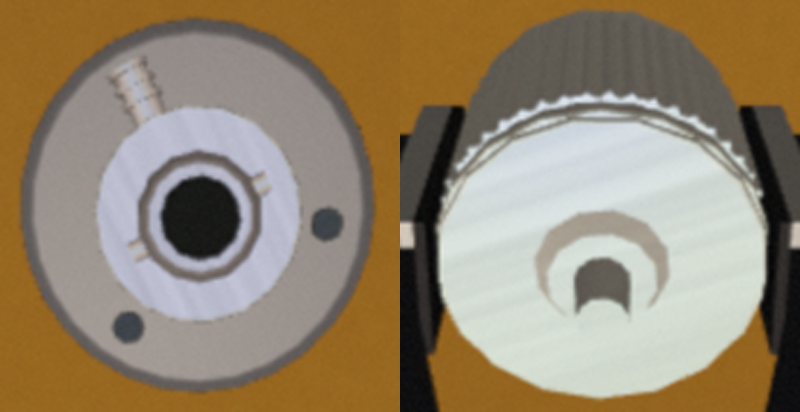

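>>> jog_arm --claw '[0,0,0,0,0,0]' --offset '[[0.04,0.002,0],[0.08,0.0034,0],[0.08,0.0034,0.02],[0.08,0.0034,0.04],[0.08,0.0034,0.05],[0.08,0.0034,0.05]]' --rotation '[[0,0,0],[0,0,0],[0,0,0],[0,0,0],[0,0,0],[0,0,0]]'

```text
clock: 6.05
tcp_pos: [0.4994, -0.1815, 0.0862]
orientation: [[-0.412, 0.911, -0.001], [0.911, 0.412, 0.0], [0.001, -0.001, -1.0]]
contact_force: [0.4, -0.7, -1.6]
grip_width: 0.0479
```

```bash
python3 - <<'E'
from h import *
go(.4997,-.1823,.06)
s=read_state();save('side','s4.png');a=snapshot('top')
im=cv2.imread('pics/s4.png')[205:315,295:405];a=a[150:240,340:430,::-1]
cv2.imwrite('pics/s4c.png',cv2.hconcat([cv2.resize(im,(400,400),interpolation=cv2.INTER_CUBIC),cv2.resize(a,(400,400),interpolation=cv2.INTER_CUBIC)]))
E
```

```text
t 6.05 tcp [ 0.4994 -0.1815  0.0862] yaw 24.3 q [-0.56  0.37  1.77 -0.    1.01 -0.98] F [ 0.4 -0.7 -1.6] M [ 0.01  0.02 -0.03] w 0.047892538907088666
off [-0.0008 -0.      0.0262] rot [-0.06 -0.04 -0.  ]
```

View pics/s4c.png

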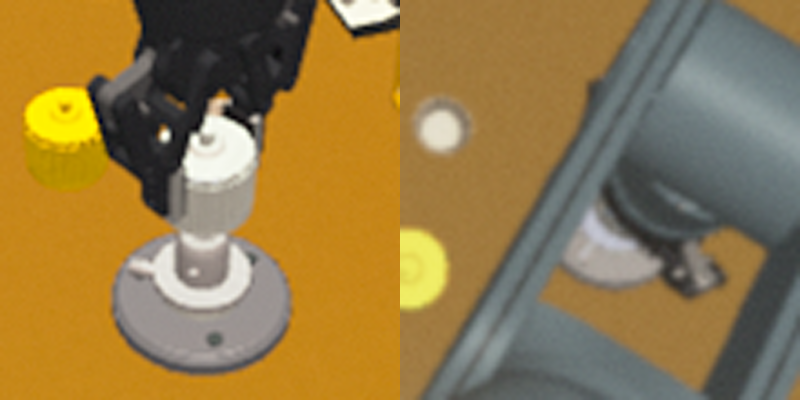

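Side view shows the collar hanging closely over the spigot (axis at crop x≈205), and the pin facing the camera is visible. I'll lower it and feel for contact.

>>> jog_arm --claw '[0,0,0,0]' --offset '[[-0.0008,0,0.008],[-0.0008,0,0.016],[-0.0008,0,0.024],[-0.0008,0,0.026]]' --rotation '[[0,0,0],[0,0,0],[0,0,0],[0,0,0]]'

```text
clock: 6.65
tcp_pos: [0.5, -0.1827, 0.0603]
orientation: [[-0.411, 0.912, -0.001], [0.912, 0.411, 0.0], [0.0, -0.001, -1.0]]
contact_force: [0.2, 0.1, -1.1]
grip_width: 0.048
```

```bash
python3 -c "
from h import *
go(.4997,-.1823,.05)"
```

```text
t 6.65 tcp [ 0.5    -0.1827  0.0603] yaw 24.3 q [-0.56  0.41  1.79 -0.    0.95 -0.98] F [ 0.2  0.1 -1.1] M [-0.02  0.04  0.02] w 0.047959974126216345
off [ 0.0005 -0.0001  0.0103] rot [-0.04 -0.02 -0.  ]
```

No contact yet; continuing down to the pins.

>>> jog_arm --claw '[0,0,0,0,0]' --offset '[[0,0,0.003],[0,0,0.006],[0,0,0.009],[0,0,0.011],[0,0,0.011]]' --rotation '[[0,0,0],[0,0,0],[0,0,0],[0,0,0],[0,0,0]]'

```text
clock: 7.28
tcp_pos: [0.4997, -0.1822, 0.0491]
orientation: [[-0.411, 0.912, -0.002], [0.912, 0.411, 0.001], [0.001, -0.001, -1.0]]
contact_force: [-1.4, 4.1, 0.9]
grip_width: 0.0479
```

```bash
python3 -c "
from h import *
go(.4997,-.1823,.05)"
```

```text
t 7.275 tcp [ 0.4997 -0.1822  0.0491] yaw 24.3 q [-0.56  0.42  1.8  -0.    0.92 -0.98] F [-1.4  4.1  0.9] M [ 0.83  0.14 -0.05] w 0.04785379442217988
off [-0.0001 -0.     -0.0009] rot [-0.06 -0.08 -0.  ]
```

>>> jog_arm --claw '[0,0,0,0]' --offset '[[0.0006,0,0],[0.0006,0,0.001],[0.0006,0,0.002],[0.0006,0,0.002]]' --rotation '[[0,0,0],[0,0,0],[0,0,0],[0,0,0]]'

```text
clock: 7.78
tcp_pos: [0.4994, -0.1818, 0.0476]
orientation: [[-0.411, 0.911, -0.001], [0.911, 0.411, 0.001], [0.001, -0.001, -1.0]]
contact_force: [-3.0, 1.7, 3.5]
grip_width: 0.0477
```

>>> jog_arm --claw '[0,0,0,0,0,0]' --offset '[[0,-0.0004,0.001],[0,-0.0004,0.001],[0,-0.0004,0.001],[0,-0.0004,0.001],[0,-0.0004,0.001],[0,-0.0004,0.001]]' --rotation '[[0,0,0],[0,0,3],[0,0,6],[0,0,9],[0,0,12],[0,0,12]]'

```text
clock: 8.52
tcp_pos: [0.4979, -0.1811, 0.0466]
orientation: [[-0.215, 0.977, -0.004], [0.977, 0.215, 0.001], [0.002, -0.003, -1.0]]
contact_force: [-4.7, 4.8, 8.3]
grip_width: 0.0481
```

```bash
python3 -c "
from h import *
go(.4994,-.182,.05)"
```

```text
t 8.525 tcp [ 0.4979 -0.1811  0.0466] yaw 12.4 q [-0.56  0.42  1.81 -0.    0.92 -0.77] F [-4.7  4.8  8.3] M [0.99 0.88 0.89] w 0.048087631488477056
off [-0.0012  0.0013 -0.0034] rot [-0.2  -0.12 -0.  ]
```

The rim is about 12 mm above the flange, already below the pin tops, and the turning torque is strong. So a keyway may already be on the pins and binding. I'll turn back slightly, re-centre and press to check.

>>> jog_arm --claw '[0,0,0,0]' --offset '[[0,0,0],[0,0,0],[0,0,0],[0,0,0]]' --rotation '[[0,0,-2],[0,0,-4],[0,0,-5],[0,0,-5]]'

```text
clock: 9.02
tcp_pos: [0.498, -0.1817, 0.0466]
orientation: [[-0.299, 0.954, -0.004], [0.954, 0.299, 0.001], [0.002, -0.003, -1.0]]
contact_force: [-2.8, -1.4, 1.8]
grip_width: 0.0479
```

```bash
python3 -c "
from h import *
go(.4994,-.182,.05)"
```

```text
t 9.025 tcp [ 0.498  -0.1817  0.0466] yaw 17.4 q [-0.56  0.42  1.81 -0.    0.92 -0.86] F [-2.8 -1.4  1.8] M [-0.15  0.48  0.27] w 0.04785915592008974
off [-0.0007  0.0012 -0.0034] rot [-0.19 -0.09 -0.  ]
```

>>> jog_arm --claw '[0,0,0,0]' --offset '[[0,0,0],[0,0,0.0015],[0,0,0.003],[0,0,0.003]]' --rotation '[[-0.2,-0.1,-1.5],[-0.2,-0.1,-1.5],[-0.2,-0.1,-1.5],[-0.2,-0.1,-1.5]]'

```text
clock: 9.52
tcp_pos: [0.4981, -0.1818, 0.0457]
orientation: [[-0.326, 0.945, 0.001], [0.945, 0.326, -0.001], [-0.001, 0.001, -1.0]]
contact_force: [-8.6, 3.2, 19.7]
grip_width: 0.0479
```

```bash
python3 -c "
from h import *
go(.4994,-.182,.05)"
```

```text
t 9.525 tcp [ 0.4981 -0.1818  0.0457] yaw 19.0 q [-0.56  0.42  1.81 -0.    0.91 -0.89] F [-8.6  3.2 19.7] M [0.55 1.34 0.36] w 0.04792576087529589
off [-0.0006  0.0012 -0.0043] rot [ 0.05  0.07 -0.  ]
```

>>> jog_arm --claw '[0,0,0,0,0,0,0,0]' --offset '[[0,-0.0003,-0.001],[0,-0.0003,0],[0,-0.0003,0],[0,-0.0003,0],[0,-0.0003,0],[0,-0.0003,0],[0,-0.0003,0],[0,-0.0003,0]]' --rotation '[[0,0,0],[0,0,-2],[0,0,-4],[0,0,-6],[0,0,-8],[0,0,-10],[0,0,-12],[0,0,-12]]'

```text
clock: 10.52
tcp_pos: [0.4982, -0.182, 0.0458]
orientation: [[-0.516, 0.857, 0.002], [0.857, 0.516, -0.001], [-0.002, 0.001, -1.0]]
contact_force: [3.4, 0.2, -2.0]
grip_width: 0.0475
```

```bash
python3 -c "
from h import *
go(.4994,-.182,.05)"
```

```text
t 10.525 tcp [ 0.4982 -0.182   0.0458] yaw 31.0 q [-0.56  0.42  1.81  0.    0.91 -1.1 ] F [ 3.4  0.2 -2. ] M [ 0.   -0.45 -0.02] w 0.04753138172759318
off [-0.0007  0.001  -0.0042] rot [ 0.06  0.11 -0.  ]
```

The contact went away (Fz back to hanging weight, no torque), so the keyways probably found the pins. Now pressing down.

>>> jog_arm --claw '[0,0,0,0]' --offset '[[0,0,0.0015],[0,0,0.003],[0,0,0.0045],[0,0,0.0045]]' --rotation '[[0,0,0],[0,0,0],[0,0,0],[0,0,0]]'

```text
clock: 11.02
tcp_pos: [0.4982, -0.1819, 0.0411]
orientation: [[-0.515, 0.857, 0.002], [0.857, 0.515, -0.001], [-0.002, 0.001, -1.0]]
contact_force: [2.8, 0.8, -2.0]
grip_width: 0.0478
```

```bash
python3 -c "
from h import *
go(.4994,-.182,.05)"
```

```text
t 11.025 tcp [ 0.4982 -0.1819  0.0411] yaw 31.0 q [-0.56  0.43  1.81  0.    0.9  -1.1 ] F [ 2.8  0.8 -2. ] M [ 0.13 -0.37  0.  ] w 0.04782296175798445
off [-0.0007  0.001  -0.0089] rot [ 0.06  0.1  -0.  ]
```

It dropped freely. Pushing against the seat with a firmer grip.

>>> jog_arm --claw '[0,0,0,0,0]' --offset '[[0,0,0],[0,0,0.002],[0,0,0.004],[0,0,0.006],[0,0,0.006]]' --rotation '[[0,0,0],[0,0,0],[0,0,0],[0,0,0],[0,0,0]]' --newtons 90

```text
clock: 11.65
tcp_pos: [0.4983, -0.182, 0.0356]
orientation: [[-0.516, 0.857, 0.002], [0.857, 0.516, -0.001], [-0.002, 0.001, -1.0]]
contact_force: [-0.0, 2.3, 6.2]
grip_width: 0.047
```

>>> jog_arm --claw '[0,0,0,0]' --offset '[[0,0,0.001],[0,0,0.002],[0,0,0.002],[0,0,0.002]]' --rotation '[[0,0,0],[0,0,0],[0,0,0],[0,0,0]]'

```text
clock: 12.15
tcp_pos: [0.4983, -0.182, 0.0348]
orientation: [[-0.516, 0.857, 0.003], [0.857, 0.516, -0.002], [-0.003, 0.001, -1.0]]
contact_force: [-1.8, 2.3, 11.6]
grip_width: 0.0475
```

>>> jog_arm --claw '[0,0,0,0]' --offset '[[0,0,0.001],[0,0,0.002],[0,0,0.003],[0,0,0.003]]' --rotation '[[0,0,0],[0,0,0],[0,0,0],[0,0,0]]'

```text
clock: 12.65
tcp_pos: [0.4983, -0.182, 0.0347]
orientation: [[-0.516, 0.857, 0.003], [0.857, 0.516, -0.003], [-0.004, 0.001, -1.0]]
contact_force: [-6.0, 5.0, 27.1]
grip_width: 0.0472
```

```bash
python3 - <<'E'
from h import *
go(.4994,-.182,.0346)
a=snapshot('side')[:,:,::-1];b=snapshot('wrist')[:,:,::-1]
cv2.imwrite('pics/e5.png',cv2.hconcat([cv2.resize(a[215:315,300:400],(400,400),interpolation=cv2.INTER_CUBIC),cv2.resize(b[150:390,200:440],(400,400),interpolation=cv2.INTER_CUBIC)]))
E
```

```text
t 12.65 tcp [ 0.4983 -0.182   0.0347] yaw 31.1 q [-0.56  0.44  1.82 -0.    0.88 -1.1 ] F [-6.   5.  27.1] M [ 0.62  1.07 -0.1 ] w 0.047173533969863506
off [-0.0006  0.0009  0.0001] rot [ 0.09  0.22 -0.  ]
```

View pics/e5.png

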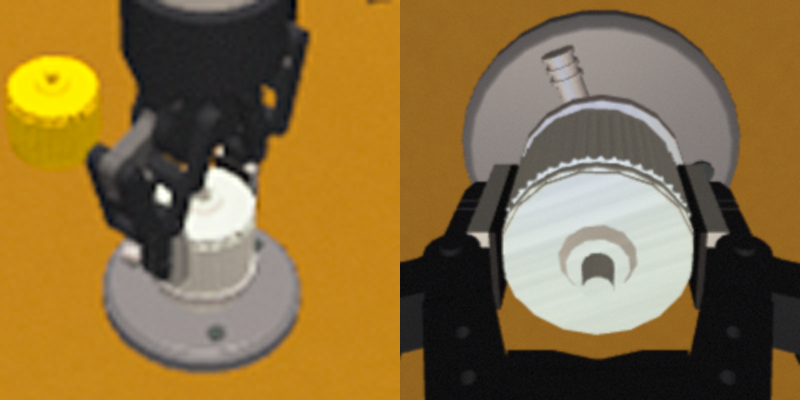

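Both views show the collar flush on the flange and still gripped. It hits a hard stop at TCP z = 0.0347, against 0.0346 expected for home, with about 29 N of push. I'll hand it in with the push held.

```bash
python3 -c "
from bench import *
print(finish_job())"
```

```text
the job is handed in; nothing more can be done
None
```

The silver collar is home on the filter cell, and I handed the job in at about 12.8 s with the arm still gripping it (90 N set) and pressing down.

- **Fitting:** I set the collar over the spigot closed top up and felt for the keyways. Turning one way bound on the pins (about 0.9 N m). Turning back the other way freed it: it sank about 5 mm with no resistance, then I pushed it against the sprung seat.
- **Home check:** the tool stopped hard at z = 0.0347 m, against 0.0346 m expected for home. The push rose from about 13 N to 29 N over the last 0.1 mm, and both last views show the rim flush on the flange.
- **Leftovers:** a side load of about 8 N remained at the end. The collar may also have slipped slightly in the jaws during the search, though the final height shows no net slip along the axis. I did not read the seat joint directly, and none of my moves touched the bystanders or look-alikes that I could see.

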